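# Turn the red divider of the triage binder

## Robot

A 6-joint arm with a two-finger parallel gripper is mounted at the origin on the work surface. World frame = base frame: x ahead of the robot, y to its left, z up, the work surface at z = 0. Lengths are in mm, angles in rad, forces in N, time in s.
With the tool pointing down it reaches from about 350 to 850 mm from the base axis. Payload 8.1 kg.
Tool frame: the origin (TCP) lies between the finger pads; the fingertips stand 8 mm ahead of it and the grasp point (between the pads) lies 11 mm behind it; x points along the fingers, y is the direction in which the jaws open and shut, and the axes are right-handed (so a half turn about x gives the same grasp; the last joint's range is limited). The gripper opens to 93 mm and grips with 3 to 60 N. Pads are 15 mm wide; open, the fingers measure 128 mm over their backs; the gripper's body (75 mm by 188 mm) begins 65 mm behind the grasp point.
Start: joints at [1.109, 0.13, 1.488, -0, 1.523, -0.085], TCP at [220.747, 557.921, 226.635] pointing down, gripper open.
Joint ranges: [-2.96, 2.96], [-0.89, 2.26], [0.02, 2.5], [-1.34, 4.48], [0, 2.73], [-2.66, 2.66]. Speed limits (rad/s): [2.39, 2.39, 2.79, 3.14, 3.14, 3.14].

## Interface

Orientations are given as a unit quaternion [w, x, y, z].
In Python, from rig import env gives the robot as it stands.
- The arm moves only by the shell command python3 -m handwheel 'ROWS' [FORCE]. ROWS is a JSON object of lists of equal length, an entry for each row: "turn": the turn, a rotation vector about the tool's x, y, z scaled (see below), a list of three; "linear": the shift along the tool's x, y, z scaled (see below), a list of three; "hand": the opening, from -1 (shut) to 1 (fully open). In form: {"turn": [[wx, wy, wz], ...], "linear": [[tx, ty, tz], ...], "hand": [hand, ...]}. A call has 1 to 8 rows; each row shifts and turns the commanded pose from where the row before left it, along the tool's axes as they then stand; what a row does not reach is not made up. The controller multiplies each number of a shift by 25 cm and each number of a turn by 0.15 rad. A row lasts 1/10 s, in which the tool goes at most 50 mm and 8.59 degrees, less where a joint would pass 70% of its speed; a pose out of reach is approached as far as the arm can. A call with a number of a shift or a turn outside -1 to 1 is refused whole. A call with a gripper value outside its range is refused whole. The fingers move at their own pace and stop on an object; FORCE is the grip in N (left out, the last holds). Time passes only in rows, so rows that do not move let the fingers close. It gives the time, the measured TCP pose, the force and the opening at its end, in the units of the state.
- env.state(): the state, without advancing time (a new reading comes with each control period).
- env.snapshot(name): name is "scene" or "top"; returns the picture (384x512x3 uint8, red, green, blue); there is no depth.
- env.camera_model(name): a dict with "mtx" (3x3 intrinsics, pixels), "R" (3x3) and "t" (3): a world point X has camera coordinates R X + t. Camera axes: x right, y down, z forward; pixel columns grow to the right and rows downward; lengths in mm; the calibration is good to about 2 mm. A picture is of the moment at which its call begins. camera_model takes no time and is no camera call.
- env.finish_job(): hands the job in, once; it reports no verdict.
The state is a dict: "t": time; "joint_positions": joint angles; "dq": joint speeds; "joint_torque": joint torques, N m; "tcp_pos": TCP position; "tool_rot": TCP orientation; "contact_force": force on the tool from outside, world axes, zero at the start; "moment": the same for the moment, N m; "gripper_width": finger opening in mm.
Only numpy, scipy, OpenCV 4.12 (cv2) and the standard library are available. Lean on these libraries where they do the work, as an engineer would, in place of code of your own. Each camera call takes 0.05 s, during which the arm holds its last target.

## Task

The triage binder lies open on the counter. Using your fingertips gently, without pinching the leaf or pressing hard, turn the red-tabbed divider over the binder's rings so that it lies flat on the other side, on top of the green one. Leave the blue and green dividers lying as they are, keep the binder in its place, and do not disturb the things around it.

Things in the scene. Friction and masses are not known exactly. Their poses are not given: they have to be found in the camera images.
- binder: Open A5 ring binder, loose on the counter, 1.4 kg in all, navy covers spread flat: 236 mm (x) by 416 mm (y), 3 mm thick. Origin: middle of its underside, under the spine, on the counter. x runs along the spine, +y points across to the side where the red divider has to go, z up. On each cover is a block of forms, top 31 mm above the counter, x within 105 mm, |y| = 20 to 170 mm.
- ring_line (a point): Point on the line about which all dividers turn: along the binder's x axis, 36 mm above the middle of its underside (this point: binder x = 0, y = 0). Two steel rings at binder x = +-40 mm are centred on this line, 52 mm across, tops 64 mm above the counter.
- red_divider (a joint): Angle of the red divider about the ring line, rad: 0 = flat on the starting side (binder -y), 1.57 upright, 3.14 = flat on the other side (+y). Stiff pale red plastic leaf, 3 mm thick, 216 mm along the spine, from 20 to 175 mm from the ring line, some 90 g. Top leaf, underside 34.5 mm above the counter. Swings freely: past upright it falls over softly by its weight; let go before, it falls back.
- red_tab (a point): Centre of the red divider's tab, mid-thickness, 185 mm from the ring line, at binder x = +58 mm. Tab: 70 mm along the spine (binder x 23 to 93 mm), 3 mm thick, jutting out from the leaf's edge (175 mm from the ring line) to 197 mm. At the start only the cover is under it: the gap below the tab is 31 mm high and 22 mm deep, room for fingertips.
- blue_divider (a joint): Angle of the blue-tabbed divider, rad: a like leaf lying right under the red one (upper face 34 mm above the counter). 0 = lying as it should stay; it grows if raised.
- blue_tab (a point): Centre of the blue tab, mid-thickness: same size as the red one, on the same edge but at binder x = -58 mm (from -93 to -23 mm).
- green_divider (a joint): Angle of the green-tabbed divider, rad: a like leaf lying on the other side (upper face 34 mm above the counter), where the red one has to go. 0 = lying as it should stay; it grows if raised towards the red side.
- sanitiser: White hand-sanitiser pump bottle with a pale blue label, 50 x 75 mm, 186 mm high with the pump, whose spout juts out 59 mm along the bottle's -y; loose, upright. Origin: centre of its underside, z up.
- stamp: Self-inking rubber stamp, black and grey, 44 x 64 mm and 83 mm high; loose, upright. Origin: centre of its underside, z up.
- thermometer: White and teal pistol-shaped forehead thermometer lying on its side, 38 mm high: head 46 x 140 mm along its y axis, grip reaching 100 mm towards its -x; loose. Origin: under the middle of the head.

How it is judged (in metres and radians):
On the way:
1. the red divider is being turned up by the fingers (touched by them while it stands at 0.8 to 1.6 rad) (value of joint red_divider between 0.8 and 1.6 rad and contact force between the fingers and binder above 0.05 N).
At the end, for the whole second after the job is handed in: The red divider lies at rest flat on the other side (within 0.09 rad, about 5 degrees, of fully over); the blue and green dividers lie flat where they were (within 0.05 rad); the binder lies flat within 40 mm of where it was; nothing else was disturbed (value of joint red_divider above 3.05 rad and velocity of joint red_divider between -0.05 and 0.05 rad/s and value of joint each of blue_divider, green_divider below 0.05 rad and height (world z) of binder below 0.005 m and distance of binder from where it was at the start of the episode below 0.04 m); the robot touches nothing.
It fails at once if the blue or the green divider is raised (over 0.35 rad) (value of joint any of blue_divider, green_divider above 0.35 rad).
It fails at once if the binder is lifted or tipped (15 mm, 0.1 rad) (height (world z) of binder above 0.015 m or angle between binder's own z axis and vertical above 0.1 rad).
It fails at once if the binder is pushed more than 40 mm from its place (distance of binder from where it was at the start of the episode above 0.04 m).
It fails at once if the divider is pinched or the binder pressed hard (over 30 N between fingers and binder) (contact force between the fingers and binder above 30 N).
It fails at once if the bottle, stamp or thermometer is displaced (15 mm) or lifted (distance of any of sanitiser, stamp, thermometer from where it was at the start of the episode above 0.015 m).
It also fails if it takes over 42 s, if anything falls off the work surface, if the arm or the gripper's body presses on something with over 40 N, if the wrist force passes 120 N, or if a joint passes its speed limit or range.

## Working session

There is one attempt and no reset: what is moved stays moved. The work goes in short steps, Python scripts to look and compute and a shell command to move; the robot and the scene stay as the last step left them, time stands still between calls to the robot, and variables do not carry over. Pictures are saved under pics/ and viewed, and the job is handed in when it is done.

```bash
ls; mkdir -p pics
python3 - <<'E'
from rig import env
import cv2
for n in("scene","top"):
    cv2.imwrite(f"pics/{n}0.png",env.snapshot(n)[:,:,::-1])
    m=env.camera_model(n);print(n,m)
print(env.state())
E
```

```text
pics
scene {'mtx': array([[497.22710195,   0.        , 248.02710912],
       [  0.        , 497.22710195, 197.14567325],
       [  0.        ,   0.        ,   1.        ]]), 'R': array([[ 0.86057968,  0.50926346, -0.00730355],
       [ 0.34504027, -0.59349484, -0.72712522],
       [-0.37463293,  0.62322917, -0.686466  ]]), 't': array([-575.90651597,  -99.88111503, 1560.55227441])}
top {'mtx': array([[434.7187346 ,   0.        , 255.22333919],
       [  0.        , 434.7187346 , 192.31266992],
       [  0.        ,   0.        ,   1.        ]]), 'R': array([[ 0.02361988, -0.99957169, -0.01727816],
       [-0.99277817, -0.02141901, -0.11803702],
       [ 0.11761638,  0.0199414 , -0.99285887]]), 't': array([116.17915858, 596.1330543 , 957.403806  ])}
{'t': 0.1, 'joint_positions': array([ 1.10856002e+00,  1.31060326e-01,  1.48917505e+00,  3.03255211e-05,
        1.52300574e+00, -8.53744495e-02]), 'dq': array([ 0.00056987, -0.00272735, -0.00175416, -0.00042887,  0.00108413,
       -0.00049779]), 'joint_torque': array([ 1.74012392e-03, -5.61342359e+01, -4.93095124e+01,  7.71402405e-02,
        2.90344778e-02, -7.16594536e-05]), 'tcp_pos': array([220.53241158, 557.46137905, 225.70489638]), 'tool_rot': array([ 0.6944223 ,  0.13189596,  0.69475811, -0.13301239]), 'contact_force': array([ 0.17646238, -1.27804151,  0.19735292]), 'moment': array([ 0.00030327, -0.00282148, -0.00601285]), 'gripper_width': 93.25994809812366}
```

View pics/scene0.png

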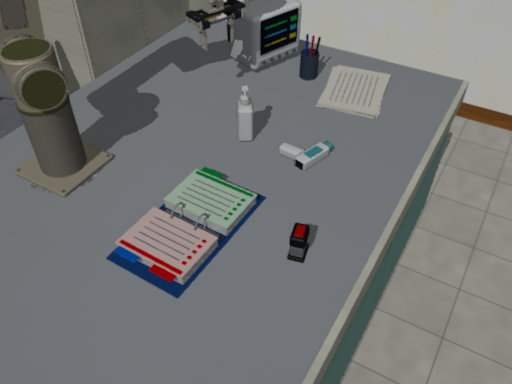

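View pics/top0.png

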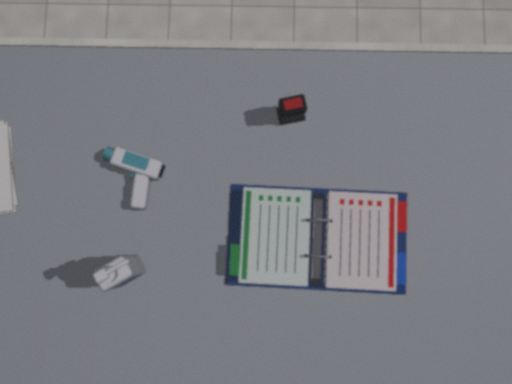

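```bash
cat > h.py <<'E'
import numpy as np, cv2
from rig import env
from scipy.spatial.transform import Rotation as Ro
def ray(n,uv,z):
    m=env.camera_model(n);K,R,t=[np.array(m[k]) for k in("mtx","R","t")]
    c=-R.T@t; d=R.T@np.linalg.inv(K)@np.array([uv[0],uv[1],1.]); return c+d*(z-c[2])/d[2]
def proj(n,X):
    m=env.camera_model(n);p=m["mtx"]@(m["R"]@np.array(X,float)+m["t"]);return p[:2]/p[2]
def rot(s=None):
    w,x,y,z=(s or env.state())["tool_rot"];return Ro.from_quat([x,y,z,w])
E
python3 - <<'E'
from h import *
for n in("top","scene"):
    im=cv2.imread(f"pics/{n}0.png");h=cv2.cvtColor(im,cv2.COLOR_BGR2HSV)
    H,S,V=[h[...,i].astype(int) for i in range(3)]
    M={"red":((H<8)|(H>172))&(S>200)&(V>90),"green":(abs(H-65)<15)&(S>150)&(V>60),"blue":(abs(H-112)<10)&(S>180)&(V>110),
       "navy":(abs(H-112)<12)&(S>180)&(V<=110)}
    for k,m in M.items():
        N,l,st,c=cv2.connectedComponentsWithStats(m.astype(np.uint8))
        for i in range(1,N):
            if st[i,4]>25:
                z={"navy":3}.get(k,36 if k=="red" else 33)
                r=cv2.minAreaRect(np.argwhere(l==i)[:,::-1].astype(np.float32))
                print(n,k,st[i],c[i].round(1),ray(n,c[i],z).round(0), "rect",np.round(r[0],1),np.round(r[1],1),round(r[2],1))
                if k=="navy" or st[i,4]>60: print("   box",[ray(n,p,z)[:2].round(0).tolist() for p in cv2.boxPoints(r)])
E
```

```text
scene red [294 225  12  13  99] [299.5 230.6] [773.  90.  36.] rect [299.4 230.8] [ 8.2 12. ] 18.4
   box [[767.0, 67.0], [757.0, 109.0], [779.0, 111.0], [789.0, 69.0]]
scene red [121 240  61  34 202] [151.  256.8] [ 493. -177.   36.] rect [150.9 256.8] [67.5  3. ] 27.9
   box [[394.0, -179.0], [391.0, -170.0], [585.0, -175.0], [587.0, -184.0]]
scene red [149 265  27  17 190] [162.  272.8] [ 547. -203.   36.] rect [161.9 272.7] [26.2  7.7] 28.6
   box [[513.0, -212.0], [508.0, -191.0], [580.0, -193.0], [585.0, -214.0]]
scene green [290  15   7   6  31] [293.2  17.7] [ 162. 1262.   33.] rect [293.   17.5] [5. 6.] 90.0
scene green [265  20  22   9  43] [275.7  24.2] [ 125. 1163.   33.] rect [275.6  24.2] [ 1.8 22.5] 69.4
scene green [202 167  21  11  94] [212.  172.1] [442. 174.  33.] rect [212. 172.] [20.8  4.5] 22.6
   box [[410.0, 166.0], [403.0, 184.0], [473.0, 182.0], [479.0, 164.0]]
scene green [196 171  57  25 112] [224.3 183.4] [501. 150.  33.] rect [224.1 183.3] [60.5  1.8] 23.2
   box [[401.0, 149.0], [398.0, 157.0], [595.0, 150.0], [596.0, 143.0]]
scene blue [114 247  25  16 184] [126.1 254.4] [ 432. -200.   33.] rect [126.1 254.3] [24.4  7.9] 28.6
   box [[399.0, -210.0], [391.0, -188.0], [464.0, -190.0], [470.0, -212.0]]
scene navy [267  18  12   8  33] [271.9  21. ] [  62. 1243.    3.] rect [272.   20.5] [ 5.4 12.3] 71.6
   box [[30.0, 1238.0], [57.0, 1303.0], [90.0, 1258.0], [63.0, 1194.0]]
scene navy [263  24  25  13  60] [274.4  29.9] [ 117. 1167.    3.] rect [274.1  29.3] [ 5.7 25.3] 71.6
   box [[69.0, 1131.0], [124.0, 1258.0], [157.0, 1212.0], [102.0, 1088.0]]
scene navy [ 107  195  158  103 1236] [172.7 263.6] [ 533. -147.    3.] rect [196.1 254.4] [ 65.3 168.4] 68.5
   box [[366.0, -212.0], [602.0, 197.0], [769.0, 27.0], [540.0, -322.0]]
```

Run:
```python
import cv2
a=cv2.imread("pics/top0.png")[175:305,215:420];cv2.imwrite("pics/topz.png",cv2.resize(a,None,fx=3.8,fy=3.8,interpolation=cv2.INTER_CUBIC))
```

```text
(no output)
```

View pics/topz.png

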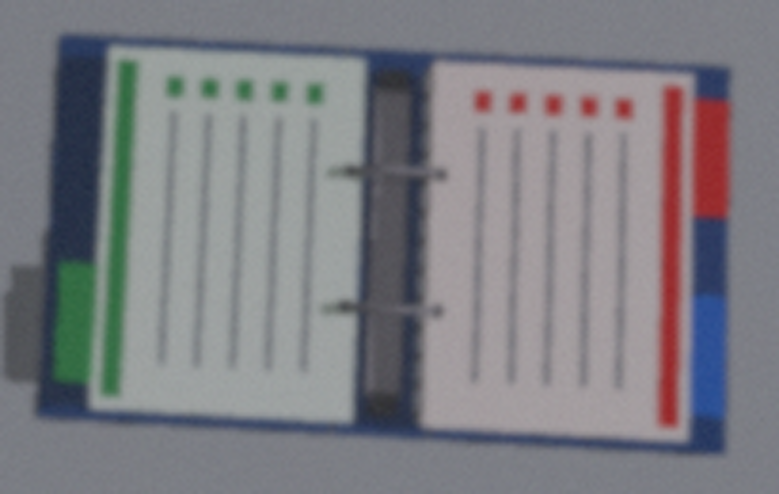

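Run:
```python
from h import *
f=lambda p,z:ray("top",(p[0]/3.8+215-.4,p[1]/3.8+175-.4),z).round(0)[:2]
print("cover",[f(p,3).tolist() for p in[(60,36),(730,67),(725,452),(38,415)]])
print("redtab",[f(p,36).tolist() for p in[(695,98),(728,98),(728,217),(694,217)]])
print("bluetab",[f(p,33).tolist() for p in[(694,295),(725,295),(724,415),(692,415)]])
print("green",[f(p,33).tolist() for p in[(58,262),(94,262),(90,382),(53,382)]])
print("leaf red",[f(p,36).tolist() for p in[(432,60),(694,72),(690,440),(420,428)]])
print("ring tops",[f(p,36).tolist() for p in[(335,172),(440,174),(328,309),(436,311)]])
for n,p in(("sanit",(118,272)),("therm",(140,165)),("stamp",(291,110))): print(n,ray("top",p,40).round(0))
```

```text
cover [[616.0, 190.0], [605.0, -225.0], [372.0, -218.0], [383.0, 196.0]]
redtab [[582.0, -194.0], [582.0, -213.0], [512.0, -212.0], [511.0, -192.0]]
bluetab [[465.0, -192.0], [466.0, -210.0], [396.0, -209.0], [396.0, -190.0]]
green [[476.0, 184.0], [476.0, 163.0], [406.0, 163.0], [405.0, 185.0]]
leaf red [[601.0, -37.0], [598.0, -193.0], [381.0, -188.0], [384.0, -31.0]]
ring tops [[533.0, 20.0], [533.0, -42.0], [452.0, 24.0], [452.0, -40.0]]
sanit [407. 433.  40.]
therm [651. 397.  40.]
stamp [788.  51.  40.]
```

```bash
cat >> h.py <<'E'
def plan(pos=None,xdir=None,ydir=None,step=45):
    s=env.state();r=rot(s);p=np.array(s["tcp_pos"])
    if pos is not None:
        d=r.inv().apply(np.array(pos,float)-p);n=max(1,int(np.ceil(np.linalg.norm(d)/step)))
        print("shift tool mm",d.round(1),"rows",n,"per-row",(d/250/n).round(3))
    if xdir is not None:
        x=np.array(xdir,float);x/=np.linalg.norm(x);y=np.array(ydir,float);y-=x*(x@y);y/=np.linalg.norm(y)
        w=(r.inv()*Ro.from_matrix(np.c_[x,y,np.cross(x,y)])).as_rotvec();n=max(1,int(np.ceil(np.linalg.norm(w)/.14)))
        print("turn",w.round(3),"rows",n,"per-row",(w/.15/n).round(3))
def where():
    s=env.state();print("t",round(s["t"],2),"p",s["tcp_pos"].round(1),"q",s["joint_positions"].round(2),"F",s["contact_force"].round(1),"w",round(s["gripper_width"],1));print(rot(s).as_matrix().round(3))
E
python3 - <<'E'
from h import *
where();plan([220,540,350]);plan([480,300,350]);
for yd in((1,0,0),(-1,0,0)): plan(None,(0.025,.82,-.57),yd)
E
```

```text
t 0.1 p [220.5 557.5 225.7] q [ 1.11  0.13  1.49  0.    1.52 -0.09] F [ 0.2 -1.3  0.2] w 93.3
[[-0.001  0.368  0.93 ]
 [-0.001  0.93  -0.368]
 [-1.    -0.002 -0.   ]]
shift tool mm [-124.3  -16.6    5.9] rows 3 per-row [-0.166 -0.022  0.008]
shift tool mm [-124.1 -144.1  336. ] rows 9 per-row [-0.055 -0.064  0.149]
turn [1.107 0.831 0.595] rows 11 per-row [0.671 0.504 0.361]
turn [-1.762 -0.653  0.911] rows 15 per-row [-0.783 -0.29   0.405]
```

```bash
python3 -m handwheel '{"turn":[[0,0,0],[0,0,0],[0,0,0],[0,0,0],[0,0,0],[0,0,0],[0,0,0],[0,0,0]],"linear":[[-0.16,0,0],[-0.16,0,0],[-0.16,0,0],[0,-0.08,0.17],[0,-0.08,0.17],[0,-0.08,0.17],[0,-0.08,0.17],[0,-0.08,0.17]],"hand":[-1,-1,-1,-1,-1,-1,-1,-1]}' 5
python3 - <<'E'
from h import *
where();plan([560,0,345]);plan([547,-330,260],(0.025,.82,-.57),(1,0,0))
E
```

```text
t: 0.9
tcp_pos: [382.3, 385.2, 346.2]
tool_rot: [0.694, 0.132, 0.695, -0.132]
contact_force: [-0.2, 0.4, -0.7]
gripper_width: 33.5
t 0.9 p [382.3 385.2 346.2] q [ 0.69 -0.04  1.45 -0.    1.73 -0.5 ] F [-0.2  0.4 -0.7] w 33.5
[[-0.     0.368  0.93 ]
 [-0.     0.93  -0.368]
 [-1.    -0.    -0.   ]]
shift tool mm [   1.3 -292.9  306.8] rows 10 per-row [ 0.001 -0.117  0.123]
shift tool mm [  86.4 -604.5  416.1] rows 17 per-row [ 0.02  -0.142  0.098]
turn [1.108 0.83  0.594] rows 11 per-row [0.671 0.503 0.36 ]
```

```bash
python3 -m handwheel '{"turn":[[0,0,0],[0,0,0],[0,0,0],[0,0,0],[0,0,0],[0,0,0],[0,0,0],[0,0,0]],"linear":[[0,-0.15,0.1],[0,-0.15,0.1],[0,-0.15,0.1],[0,-0.15,0.1],[0,-0.15,0.1],[0,-0.15,0.1],[0,-0.15,0.1],[0,-0.15,0.1]],"hand":[-1,-1,-1,-1,-1,-1,-1,-1]}'
python3 -m handwheel '{"turn":[[0,0,0],[0,0,0],[0,0,0],[0,0,0],[0,0,0],[0,0,0],[0,0,0],[0,0,0]],"linear":[[0,-0.15,0.1],[0,-0.15,0.1],[0,-0.15,0.1],[0,-0.15,0.1],[0,-0.15,0.1],[0,-0.15,0.1],[0,-0.15,0.1],[0,0,0]],"hand":[-1,-1,-1,-1,-1,-1,-1,-1]}'
python3 - <<'E'
from h import *
where();plan([547,-300,260],(0.025,.82,-.57),(1,0,0))
E
```

```text
t: 1.7
tcp_pos: [457.0, 32.4, 346.4]
tool_rot: [0.695, 0.132, 0.695, -0.132]
contact_force: [0.3, -0.1, -0.4]
gripper_width: 0.4
t: 2.5
tcp_pos: [522.6, -278.9, 343.8]
tool_rot: [0.693, 0.134, 0.696, -0.134]
contact_force: [-0.3, 0.2, -0.9]
gripper_width: 0.4
t 2.5 p [ 522.6 -278.9  343.8] q [-0.58  0.1   1.31 -0.    1.74 -1.77] F [-0.3  0.2 -0.9] w 0.4
[[-0.004  0.372  0.928]
 [ 0.001  0.928 -0.372]
 [-1.    -0.001 -0.004]]
shift tool mm [ 83.7 -10.4  30.8] rows 2 per-row [ 0.167 -0.021  0.062]
turn [1.102 0.828 0.594] rows 11 per-row [0.668 0.502 0.36 ]
```

```bash
python3 -m handwheel '{"turn":[[0.67,0.5,0.36],[0.67,0.5,0.36],[0.67,0.5,0.36],[0.67,0.5,0.36],[0.67,0.5,0.36],[0.67,0.5,0.36],[0.67,0.5,0.36],[0.67,0.5,0.36]],"linear":[[0,0,0],[0,0,0],[0,0,0],[0,0,0],[0,0,0],[0,0,0],[0,0,0],[0,0,0]],"hand":[-1,-1,-1,-1,-1,-1,-1,-1]}'
python3 -m handwheel '{"turn":[[0.67,0.5,0.36],[0.67,0.5,0.36],[0.67,0.5,0.36],[0,0,0]],"linear":[[0,0,0],[0,0,0],[0,0,0],[0,0,0]],"hand":[-1,-1,-1,-1]}'
python3 - <<'E'
from h import *
where();plan([547,-300,120],(0.025,.82,-.57),(1,0,0))
E
```

```text
t: 3.3
tcp_pos: [523.5, -273.8, 346.5]
tool_rot: [0.37, 0.561, 0.714, -0.198]
contact_force: [0.2, 0.0, -0.5]
gripper_width: 0.4
t: 3.7
tcp_pos: [522.0, -274.8, 343.9]
tool_rot: [0.212, 0.684, 0.666, -0.209]
contact_force: [0.2, -0.5, -0.4]
gripper_width: 0.4
t 3.7 p [ 522.  -274.8  343.9] q [-0.91  0.63  0.94  0.74  2.26 -0.62] F [ 0.2 -0.5 -0.4] w 0.4
[[ 0.027  1.    -0.003]
 [ 0.822 -0.024 -0.569]
 [-0.568  0.013 -0.823]]
shift tool mm [107.2  22.7 198.4] rows 6 per-row [0.071 0.015 0.132]
turn [-0.003 -0.003 -0.002] rows 1 per-row [-0.021 -0.018 -0.011]
```

```bash
python3 -m handwheel '{"turn":[[0,0,0],[0,0,0],[0,0,0],[0,0,0],[0,0,0],[0,0,0],[0,0,0]],"linear":[[0.07,0.015,0.132],[0.07,0.015,0.132],[0.07,0.015,0.132],[0.07,0.015,0.132],[0.07,0.015,0.132],[0.07,0.015,0.132],[0,0,0]],"hand":[-1,-1,-1,-1,-1,-1,-1]}'
python3 - <<'E'
from h import *
where();plan([547,-270,22],(0.025,.82,-.57),(1,0,0))
E
```

```text
t: 4.4
tcp_pos: [547.9, -299.6, 118.8]
tool_rot: [0.214, 0.681, 0.668, -0.208]
contact_force: [-0.2, 0.3, -1.2]
gripper_width: 0.3
t 4.4 p [ 547.9 -299.6  118.8] q [-0.9   0.92  0.93  0.63  2.04 -0.83] F [-0.2  0.3 -1.2] w 0.3
[[ 0.02   1.     0.002]
 [ 0.822 -0.015 -0.57 ]
 [-0.57   0.013 -0.822]]
shift tool mm [79.5 -2.5 62.7] rows 3 per-row [ 0.106 -0.003  0.084]
turn [ 0.002 -0.001  0.005] rows 1 per-row [ 0.011 -0.009  0.035]
```

```bash
python3 -m handwheel '{"turn":[[0,0,0],[0,0,0],[0,0,0],[0,0,0],[0,0,0]],"linear":[[0.08,0,0.063],[0.08,0,0.063],[0.08,0,0.063],[0.08,0,0.063],[0,0,0]],"hand":[-1,-1,-1,-1,-1]}'
python3 - <<'E'
from h import *
where();plan([547,-213,20])
for n in("scene","top"): cv2.imwrite(f"pics/{n}1.png",env.snapshot(n)[:,:,::-1])
a=cv2.imread("pics/scene1.png")[180:340,80:280];b=cv2.imread("pics/top1.png")[150:310,340:500]
cv2.imwrite("pics/z1.png",np.hstack([cv2.resize(a,(440,352)),cv2.resize(b,(352,352))]))
print(proj("scene",env.state()["tcp_pos"]),proj("top",env.state()["tcp_pos"]))
E
```

```text
t: 4.9
tcp_pos: [551.0, -270.8, 26.3]
tool_rot: [0.216, 0.682, 0.667, -0.208]
contact_force: [0.1, 0.2, -0.8]
gripper_width: 0.4
t 4.9 p [ 551.  -270.8   26.3] q [-0.88  0.99  1.    0.61  1.9  -0.9 ] F [ 0.1  0.2 -0.8] w 0.4
[[ 0.022  1.     0.005]
 [ 0.82  -0.016 -0.572]
 [-0.572  0.017 -0.82 ]]
shift tool mm [ 50.9  -5.  -27.9] rows 2 per-row [ 0.102 -0.01  -0.056]
[145.46330097 296.02313941] [432.01345849 214.43757337]
```

View pics/z1.png

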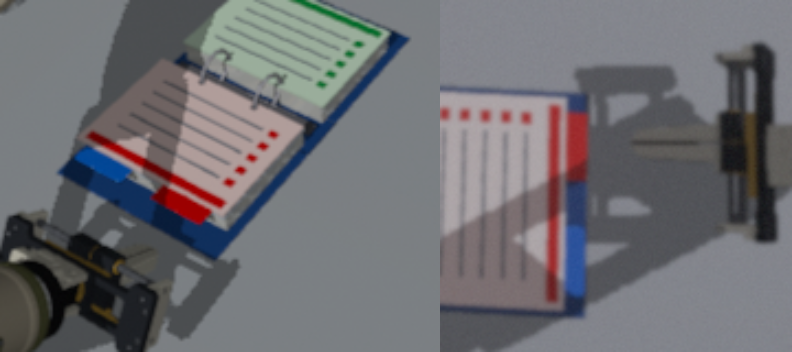

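Run:
```python
from h import *
where();plan([548,-225,20],step=12)
```

```text
t 5.0 p [ 552.2 -273.1   29.4] q [-0.88  0.99  1.    0.61  1.91 -0.9 ] F [-1.2 -1.2  0.3] w 0.7
[[ 0.025  1.     0.007]
 [ 0.818 -0.017 -0.575]
 [-0.575  0.02  -0.818]]
shift tool mm [ 44.6  -5.2 -19.9] rows 5 per-row [ 0.036 -0.004 -0.016]
```

```bash
python3 -m handwheel '{"turn":[[0,0,0],[0,0,0],[0,0,0],[0,0,0],[0,0,0],[0,0,0]],"linear":[[0.036,-0.003,-0.016],[0.036,-0.003,-0.016],[0.036,-0.003,-0.016],[0.036,-0.003,-0.016],[0.0,0,0],[0,0,0]],"hand":[-1,-1,-1,-1,-1,-1]}'
python3 - <<'E'
from h import *
where()
P=[]
for i in range(4):
    env.snapshot("top");s=env.state();P.append(s["tcp_pos"]);print(s["tcp_pos"].round(1),s["joint_positions"].round(3))
plan([547,-213,20],step=12)
E
```

```text
t: 5.6
tcp_pos: [549.4, -233.9, 19.8]
tool_rot: [0.217, 0.683, 0.666, -0.209]
contact_force: [-0.5, 0.7, 0.7]
gripper_width: 0.3
t 5.6 p [ 549.4 -233.9   19.8] q [-0.85  0.93  1.12  0.62  1.84 -0.91] F [-0.5  0.7  0.7] w 0.3
[[ 0.026  1.     0.004]
 [ 0.819 -0.019 -0.574]
 [-0.573  0.018 -0.819]]
[ 549.5 -234.3   19.8] [-0.85   0.928  1.117  0.621  1.844 -0.909]
[ 549.6 -234.6   19.8] [-0.85   0.928  1.117  0.621  1.844 -0.909]
[ 549.5 -234.6   19.7] [-0.85   0.929  1.117  0.621  1.844 -0.909]
[ 549.5 -234.7   19.7] [-0.85   0.929  1.117  0.621  1.844 -0.909]
shift tool mm [ 17.5  -3.  -12.7] rows 2 per-row [ 0.035 -0.006 -0.025]
```

```bash
python3 -m handwheel '{"turn":[[0,0,0],[0,0,0],[0,0,0],[0,0,0],[0,0,0]],"linear":[[0.024,-0.004,-0.017],[0.024,-0.004,-0.017],[0.024,-0.004,-0.017],[0,0,0],[0,0,0]],"hand":[-1,-1,-1,-1,-1]}'
python3 - <<'E'
from h import *
for n in("scene","top"): cv2.imwrite(f"pics/{n}2.png",env.snapshot(n)[:,:,::-1])
where()
a=cv2.imread("pics/scene2.png")[180:340,80:280];b=cv2.imread("pics/top2.png")[150:310,340:500]
cv2.imwrite("pics/z2.png",np.hstack([cv2.resize(a,(440,352)),cv2.resize(b,(352,352))]))
E
```

```text
t: 6.3
tcp_pos: [546.8, -211.7, 19.8]
tool_rot: [0.217, 0.683, 0.666, -0.209]
contact_force: [-0.1, 0.4, 0.3]
gripper_width: 0.4
t 6.4 p [ 547.  -212.2   19.8] q [-0.83  0.89  1.18  0.63  1.81 -0.91] F [-0.3 -0.7  0. ] w 0.4
[[ 0.026  1.     0.004]
 [ 0.819 -0.019 -0.574]
 [-0.574  0.018 -0.819]]
```

View pics/z2.png

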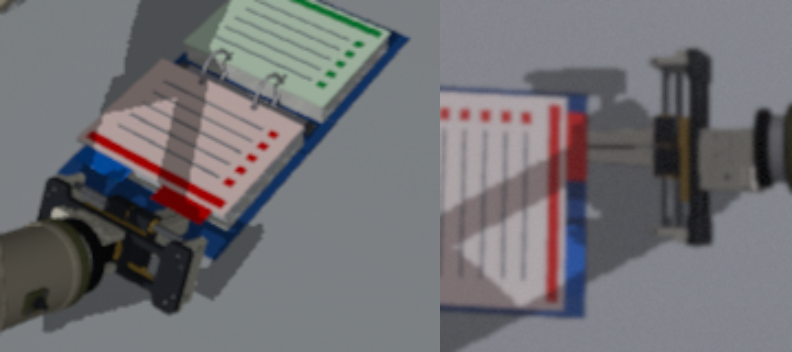

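```bash
cat > arc.py <<'E'
from h import *
import sys
def tcp(f):
    y=-15.5-185*np.cos(f)-1.5*np.sin(f)-10.9; z=36+185*np.sin(f)-1.5*np.cos(f)-1.5
    return np.array([547+.026*(y+212),y,z])
def rows(a,b,n):
    s=env.state();r=rot(s);p=s["tcp_pos"]
    for f in np.radians(np.linspace(a,b,n)):
        q=tcp(f);print(round(np.degrees(f)),q.round(0),(r.inv().apply(q-p)/250).round(3));p=q
E
python3 -c "
from arc import *
rows(0,28,8)"
```

```text
0 [ 547. -211.   33.] [-0.028  0.001 -0.045]
4 [ 547. -211.   46.] [-0.028  0.001 -0.043]
8 [ 547. -210.   59.] [-0.025  0.001 -0.045]
12 [ 547. -208.   71.] [-0.022  0.001 -0.047]
16 [ 547. -205.   84.] [-0.019  0.001 -0.048]
20 [ 547. -201.   96.] [-0.015  0.001 -0.049]
24 [ 547. -196.  108.] [-0.012  0.001 -0.05 ]
28 [ 548. -190.  120.] [-0.008  0.001 -0.051]
```

First a small lift, then a check that only the red divider rises.

```bash
python3 -m handwheel '{"turn":[[0,0,0],[0,0,0],[0,0,0],[0,0,0],[0,0,0],[0,0,0]],"linear":[[-0.014,0,-0.022],[-0.014,0,-0.022],[-0.028,0,-0.043],[-0.025,0,-0.045],[-0.022,0,-0.047],[0,0,0]],"hand":[-1,-1,-1,-1,-1,-1]}'
python3 - <<'E'
from arc import *
for n in("scene","top"): cv2.imwrite(f"pics/{n}3.png",env.snapshot(n)[:,:,::-1])
where()
a=cv2.imread("pics/scene3.png")[180:340,80:280];b=cv2.imread("pics/top3.png")[150:310,340:500]
cv2.imwrite("pics/z3.png",np.hstack([cv2.resize(a,(440,352)),cv2.resize(b,(352,352))]))
rows(16,44,8)
E
```

```text
t: 7.0
tcp_pos: [547.1, -208.3, 74.0]
tool_rot: [0.219, 0.683, 0.665, -0.208]
contact_force: [0.5, -1.1, 0.1]
gripper_width: 0.1
t 7.1 p [ 546.4 -207.9   71.8] q [-0.83  0.8   1.21  0.64  1.86 -0.87] F [ 0.  -1.2  0. ] w 0.8
[[ 0.027  1.     0.005]
 [ 0.818 -0.019 -0.575]
 [-0.575  0.019 -0.818]]
16 [ 547. -205.   84.] [-0.018  0.004 -0.048]
20 [ 547. -201.   96.] [-0.016  0.001 -0.049]
24 [ 547. -196.  108.] [-0.012  0.001 -0.05 ]
28 [ 548. -190.  120.] [-0.009  0.001 -0.051]
32 [ 548. -184.  131.] [-0.005  0.001 -0.051]
36 [ 548. -177.  142.] [-0.001  0.001 -0.052]
40 [ 548. -169.  152.] [ 0.002  0.001 -0.052]
44 [ 548. -161.  162.] [ 0.006  0.001 -0.051]
```

View pics/z3.png

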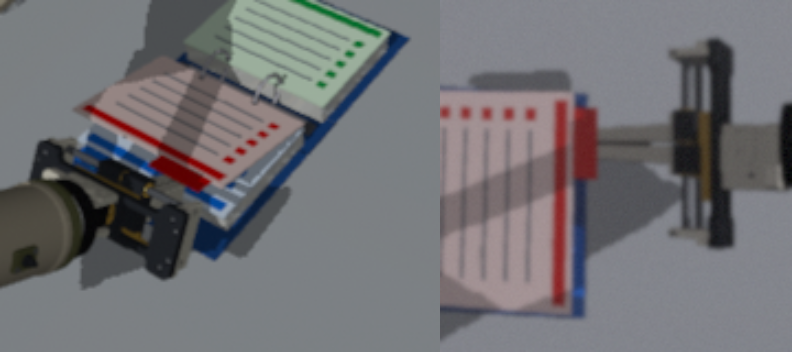

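The red leaf is raised on the fingers (its tab at about zoom (180,175)). The blue leaf lies flat beneath, with its blue band now visible. Continuing along the arc.

```bash
python3 -m handwheel '{"turn":[[0,0,0],[0,0,0],[0,0,0],[0,0,0],[0,0,0],[0,0,0],[0,0,0],[0,0,0]],"linear":[[-0.018,0.002,-0.048],[-0.016,0.001,-0.049],[-0.012,0.001,-0.05],[-0.009,0.001,-0.051],[-0.005,0.001,-0.051],[-0.001,0.001,-0.052],[0.002,0.001,-0.052],[0.006,0.001,-0.051]],"hand":[-1,-1,-1,-1,-1,-1,-1,-1]}'
python3 - <<'E'
from arc import *
for n in("scene","top"): cv2.imwrite(f"pics/{n}4.png",env.snapshot(n)[:,:,::-1])
where()
a=cv2.imread("pics/scene4.png")[150:340,60:280];b=cv2.imread("pics/top4.png")[150:310,300:500]
cv2.imwrite("pics/z4.png",np.hstack([cv2.resize(a,(407,352)),cv2.resize(b,(380,352))]))
rows(48,76,8)
E
```

```text
t: 7.9
tcp_pos: [547.6, -159.8, 162.4]
tool_rot: [0.217, 0.683, 0.666, -0.209]
contact_force: [-0.3, 0.6, -0.2]
gripper_width: 0.4
t 8.0 p [ 548.1 -159.6  163.2] q [-0.78  0.6   1.32  0.69  1.9  -0.78] F [ 0.4 -1.   0.1] w 0.2
[[ 0.026  1.     0.006]
 [ 0.818 -0.018 -0.575]
 [-0.574  0.02  -0.818]]
48 [ 549. -151.  171.] [ 0.01   0.002 -0.044]
52 [ 549. -141.  179.] [ 0.013  0.001 -0.05 ]
56 [ 549. -131.  187.] [ 0.016  0.001 -0.049]
60 [ 549. -120.  194.] [ 0.02   0.001 -0.048]
64 [ 550. -109.  200.] [ 0.023  0.001 -0.046]
68 [550. -97. 205.] [ 0.026  0.001 -0.045]
72 [550. -85. 210.] [ 0.029  0.001 -0.043]
76 [551. -73. 214.] [ 0.032  0.001 -0.04 ]
```

View pics/z4.png

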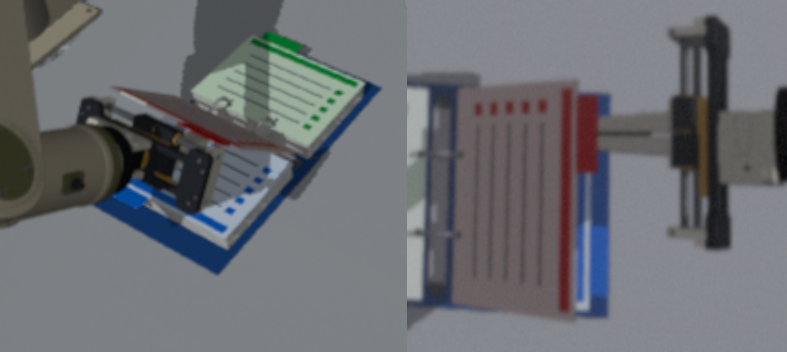

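Red leaf is at about 45° on the fingers; the blue leaf is flat. Continuing.

```bash
python3 -m handwheel '{"turn":[[0,0,0],[0,0,0],[0,0,0],[0,0,0],[0,0,0],[0,0,0],[0,0,0],[0,0,0]],"linear":[[0.01,0.001,-0.044],[0.013,0.001,-0.05],[0.016,0.001,-0.049],[0.02,0.001,-0.048],[0.023,0.001,-0.046],[0.026,0.001,-0.045],[0.029,0.001,-0.043],[0.032,0.001,-0.04]],"hand":[-1,-1,-1,-1,-1,-1,-1,-1]}'
python3 - <<'E'
from arc import *
for n in("scene","top"): cv2.imwrite(f"pics/{n}5.png",env.snapshot(n)[:,:,::-1])
where()
a=cv2.imread("pics/scene5.png")[120:340,60:280];b=cv2.imread("pics/top5.png")[150:310,260:500]
cv2.imwrite("pics/z5.png",np.hstack([cv2.resize(a,(352,352)),cv2.resize(b,(420,352))]))
rows(80,112,9)
E
```

```text
t: 8.8
tcp_pos: [550.4, -72.5, 212.5]
tool_rot: [0.217, 0.683, 0.666, -0.209]
contact_force: [0.2, -0.1, -0.3]
gripper_width: 0.5
t 8.9 p [550.4 -71.9 212.7] q [-0.68  0.42  1.47  0.75  1.87 -0.68] F [ 0.2 -0.3  0.5] w 0.7
[[ 0.025  1.     0.005]
 [ 0.819 -0.018 -0.574]
 [-0.573  0.019 -0.819]]
80 [551. -60. 216.] [ 0.03   0.002 -0.04 ]
84 [551. -47. 218.] [ 0.038  0.001 -0.036]
88 [552. -34. 219.] [ 0.04   0.    -0.033]
92 [552. -21. 219.] [ 0.042  0.    -0.03 ]
96 [552.  -9. 219.] [ 0.044  0.    -0.027]
100 [553.   4. 217.] [ 0.046  0.    -0.024]
104 [553.  17. 214.] [ 0.047  0.    -0.021]
108 [553.  29. 211.] [ 0.049  0.    -0.017]
112 [554.  42. 207.] [ 0.05   0.    -0.014]
```

View pics/z5.png

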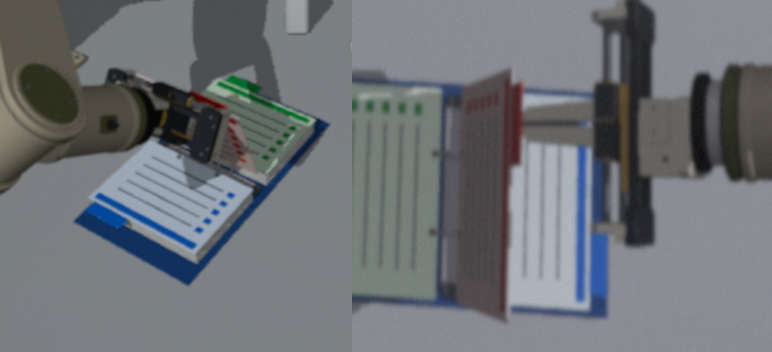

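```bash
python3 -m handwheel '{"turn":[[0,0,0],[0,0,0],[0,0,0],[0,0,0],[0,0,0],[0,0,0],[0,0,0],[0,0,0]],"linear":[[0.03,0.001,-0.04],[0.038,0.001,-0.036],[0.04,0,-0.033],[0.042,0,-0.03],[0.044,0,-0.027],[0.046,0,-0.024],[0.047,0,-0.021],[0.049,0,-0.017]],"hand":[-1,-1,-1,-1,-1,-1,-1,-1]}'
python3 - <<'E'
from arc import *
for n in("scene","top"): cv2.imwrite(f"pics/{n}6.png",env.snapshot(n)[:,:,::-1])
where()
a=cv2.imread("pics/scene6.png")[120:340,60:280];b=cv2.imread("pics/top6.png")[150:310,220:460]
cv2.imwrite("pics/z6.png",np.hstack([cv2.resize(a,(352,352)),cv2.resize(b,(420,352))]))
rows(112,132,6)
E
```

```text
t: 9.7
tcp_pos: [552.8, 29.1, 210.3]
tool_rot: [0.217, 0.683, 0.666, -0.209]
contact_force: [0.3, -0.8, 0.0]
gripper_width: 0.8
t 9.8 p [552.2  29.8 209.8] q [-0.55  0.3   1.63  0.81  1.76 -0.62] F [ 0.  -0.8  0.4] w 0.6
[[ 0.024  1.     0.004]
 [ 0.819 -0.018 -0.573]
 [-0.573  0.017 -0.82 ]]
112 [554.  42. 207.] [ 0.046  0.004 -0.016]
116 [554.  53. 201.] [ 0.051  0.    -0.01 ]
120 [554.  65. 195.] [ 0.051 -0.    -0.007]
124 [554.  76. 189.] [ 0.052 -0.    -0.003]
128 [555.  86. 181.] [ 0.052 -0.     0.001]
132 [555.  96. 173.] [ 0.051 -0.     0.004]
```

View pics/z6.png

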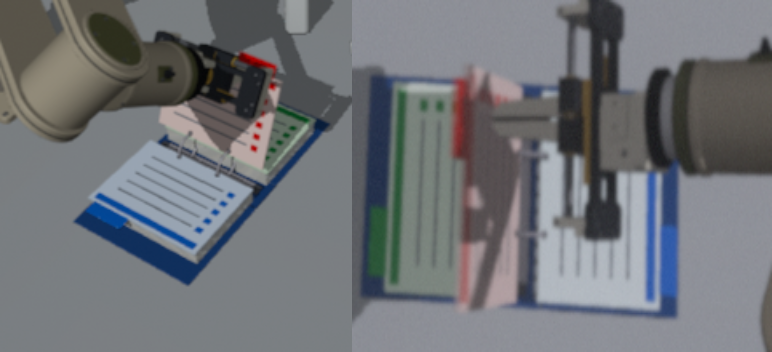

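```bash
python3 -m handwheel '{"turn":[[0,0,0],[0,0,0],[0,0,0],[0,0,0],[0,0,0],[0,0,0],[0,0,0],[0,0,0]],"linear":[[0,0,0],[-0.06,0,0],[-0.12,0,-0.06],[-0.12,0,-0.06],[-0.12,0,-0.06],[-0.12,0,-0.06],[0,0,0],[0,0,0]],"hand":[-1,-1,-1,-1,-1,-1,-1,-1]}'
python3 -m handwheel '{"turn":[[0,0,0],[0,0,0],[0,0,0],[0,0,0],[0,0,0],[0,0,0],[0,0,0],[0,0,0]],"linear":[[0,0,0],[0,0,0],[0,0,0],[0,0,0],[0,0,0],[0,0,0],[0,0,0],[0,0,0]],"hand":[-1,-1,-1,-1,-1,-1,-1,-1]}'
python3 - <<'E'
from arc import *
for n in("scene","top"): cv2.imwrite(f"pics/{n}7.png",env.snapshot(n)[:,:,::-1])
where()
a=cv2.imread("pics/scene7.png")[100:320,60:350];b=cv2.imread("pics/top7.png")[150:310,220:460]
cv2.imwrite("pics/z7.png",np.hstack([cv2.resize(a,(380,352)),cv2.resize(b,(420,352))]))
E
```

```text
t: 10.6
tcp_pos: [549.4, -50.0, 338.0]
tool_rot: [0.218, 0.683, 0.665, -0.209]
contact_force: [0.4, -0.6, -0.3]
gripper_width: 0.5
t: 11.4
tcp_pos: [549.1, -48.2, 337.1]
tool_rot: [0.217, 0.683, 0.666, -0.209]
contact_force: [0.1, -0.3, -0.4]
gripper_width: -0.1
t 11.5 p [549.1 -48.2 337.1] q [-0.66  0.27  1.42  0.82  1.99 -0.51] F [ 0.6 -0.1 -0.3] w 0.7
[[ 0.026  1.     0.004]
 [ 0.819 -0.019 -0.574]
 [-0.573  0.018 -0.819]]
```

View pics/z7.png

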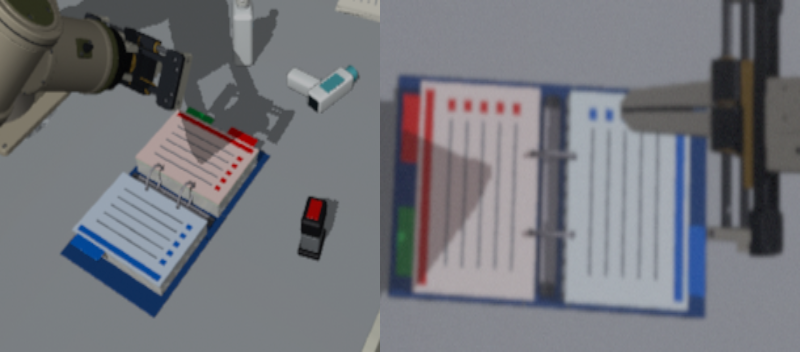

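```bash
python3 -m handwheel '{"turn":[[0,0,0],[0,0,0],[0,0,0],[0,0,0],[0,0,0],[0,0,0],[0,0,0],[0,0,0]],"linear":[[-0.1,0,0],[-0.1,0,0],[0,0,0],[0,0,0],[0,0,0],[0,0,0],[0,0,0],[0,0,0]],"hand":[-1,-1,-1,-1,-1,-1,-1,-1]}'
python3 - <<'E'
from arc import *
im=env.snapshot("scene")[:,:,::-1];cv2.imwrite("pics/scene8.png",im)
for f in("scene0","scene7","scene8"):
    im=cv2.imread(f"pics/{f}.png");h=cv2.cvtColor(im,cv2.COLOR_BGR2HSV);H,S,V=[h[...,i].astype(int) for i in range(3)]
    for k,m in{"red":((H<8)|(H>172))&(S>200)&(V>90),"green":(abs(H-65)<15)&(S>150)&(V>60),"blue":(abs(H-112)<10)&(S>180)&(V>110)}.items():
        N,l,st,c=cv2.connectedComponentsWithStats(m.astype(np.uint8))
        print(f,k,[(st[i].tolist(),ray("scene",c[i],36)[:2].round().tolist()) for i in range(1,N) if st[i,4]>60 and c[i][1]>100])
e=lambda f:np.array([0,-15.5+0,36])
for d in(0,5):
    a=np.radians(d);print("expected red tab px",d,"deg short:",proj("scene",[557,-15.5+185*np.cos(a),36+185*np.sin(a)]).round(1))
E
```

```text
t: 12.3
tcp_pos: [547.7, -88.7, 365.6]
tool_rot: [0.217, 0.683, 0.666, -0.209]
contact_force: [-0.1, 0.4, -0.7]
gripper_width: 0.7
scene0 red [([294, 225, 12, 13, 99], [773.0, 90.0]), ([121, 240, 61, 34, 202], [493.0, -177.0]), ([149, 265, 27, 17, 190], [547.0, -203.0])]
scene0 green [([202, 167, 21, 11, 94], [444.0, 171.0]), ([196, 171, 57, 25, 112], [503.0, 147.0])]
scene0 blue [([114, 247, 25, 16, 184], [434.0, -202.0])]
scene7 red [([196, 171, 57, 24, 108], [501.0, 150.0]), ([235, 180, 21, 11, 94], [558.0, 171.0]), ([294, 224, 12, 14, 107], [773.0, 90.0])]
scene7 green [([203, 167, 20, 10, 68], [444.0, 173.0])]
scene7 blue [([121, 241, 61, 34, 201], [496.0, -179.0]), ([114, 247, 25, 16, 192], [434.0, -202.0])]
scene8 red [([196, 171, 57, 24, 108], [501.0, 150.0]), ([235, 180, 21, 11, 94], [558.0, 171.0]), ([294, 224, 12, 14, 107], [773.0, 90.0])]
scene8 green [([202, 167, 21, 10, 67], [443.0, 173.0])]
scene8 blue [([121, 241, 61, 34, 201], [496.0, -179.0]), ([114, 247, 25, 16, 192], [434.0, -202.0])]
expected red tab px 0 deg short: [244.4 185.2]
expected red tab px 5 deg short: [244.2 181.1]
```

View pics/scene8.png

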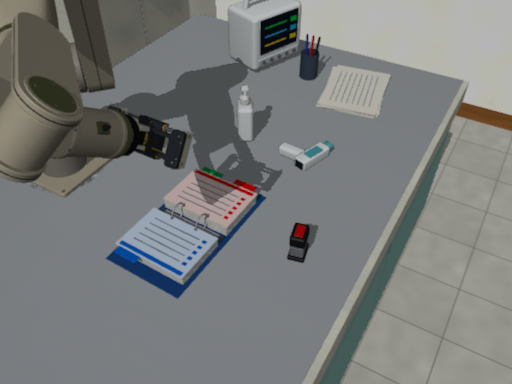

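```bash
python3 -c "
from rig import env
print(env.finish_job())"
```

```text
the job is handed in; nothing more can be done
None
```

The red divider is turned over and lies flat on the green one. I slid the closed fingertips under its tab, lifted it along its arc past upright, let it fall over by its own weight, and backed the arm clear. The job was handed in at about 12.4 s of the 42 s allowed, and the hand-in gave no verdict.

What the last checks showed:
- **Red divider:** its tab sits where a fully flat leaf should put it in the scene picture, around pixel (245, 185); at 5° short it would be about 4 pixels higher. It did not move between two pictures taken about 0.8 s apart.
- **Blue and green dividers:** both tabs are within 2 mm of where they started, so they lie flat and the binder has not shifted noticeably.
- **Things around it:** the stamp's red top measured the same spot as at the start. The bottle and thermometer I checked only by eye, and they look unmoved.
- **Forces:** the wrist readings I took stayed near the noise level, about 1 N. I had no direct reading of the contact force between fingers and binder.

No check failed. The only disagreement was a brief change of about 3 mm in the measured tool height before the approach; it had settled before I went under the tab.

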